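# Start the infusion timer under its dust cover

## Robot

A 6-joint arm with a two-finger parallel gripper is mounted at the origin on the work surface. World frame = base frame: x ahead of the robot, y to its left, z up, the work surface at z = 0. Lengths are in m, angles in rad, forces in N, time in s.
With the tool pointing down it reaches from about 0.35 to 0.975 m from the base axis. Payload 7.1 kg.
Tool frame: the origin (TCP) lies midway between the tips of the shut fingers; the grasp point (between the pads) lies 19 mm behind it; z points along the fingers, x is the direction in which the jaws open and shut, and the axes are right-handed (so a half turn about z gives the same grasp; the last joint's range is limited). The gripper opens to 88 mm and grips with 3 to 60 N. Pads are 20 mm wide; open, the fingers measure 115 mm over their backs; the gripper's body (75 mm by 178 mm) begins 61 mm behind the grasp point.
Start: joints at [1.229, 0.423, 1.63, -0, 1.089, -0.019], TCP at [0.198, 0.593, 0.183] pointing down, gripper open.
Joint ranges: [-3, 3], [-0.9, 2.11], [0.09, 2.58], [-1.31, 4.45], [0.11, 2.69], [-2.54, 2.54]. Speed limits (rad/s): [2.39, 2.39, 3.01, 3.14, 3.14, 3.14].

## Interface

Orientations are given as a unit quaternion [w, x, y, z].
In Python, from station import move_pose, movel, movej, command_gripper, wait, inverse_kinematics, read_camera, camera_info, MotionError, job_done, get_time, get_joint_pos, get_qvel, get_effort, get_tcp_pos, get_ee_rot, get_ft_force, get_ft_torque, get_grip_width gives the robot as it stands. Calls block until the motion is done:
- move_pose(position, orientation): joint-space move of the TCP to a pose.
- movel(position, frame=None, v=0.15, until_force=None): straight line of the TCP; frame=None keeps the orientation; v is the mean speed in m/s. With until_force (N) it stops when the force on the tool has changed by that much, and returns True; else False.
- movej(angles): joint-space move.
- command_gripper(opening): opening from 0.0 (shut) to 1.0 (fully open); the grip force is fixed at half the most; returns when the fingers have stopped.
- wait(seconds).
- inverse_kinematics(position, orientation): joint angles nearest the present ones, or None.
- read_camera(name): name is "scene" or "top"; returns the picture (480x640x3 uint8, red, green, blue); there is no depth.
- camera_info(name): a dict with "intrinsics" (3x3 intrinsics, pixels), "T" (4x4, takes a point from camera to world coordinates). Camera axes: x right, y up, looking along -z (the intrinsics and any distortion apply to the point x, -y, -z); pixel columns grow to the right and rows downward; lengths in m; the calibration is good to about 2 mm. A picture is of the moment at which its call begins. camera_info takes no time and is no camera call.
A pose or a line that the arm cannot do raises MotionError and nothing moves.
- job_done(): hands the job in, once; it reports no verdict.
Readings, each from a call of its own:
- get_time(): time.
- get_joint_pos(): joint angles.
- get_qvel(): joint speeds.
- get_effort(): joint torques, N m.
- get_tcp_pos(): TCP position.
- get_ee_rot(): TCP orientation.
- get_ft_force(): force on the tool from outside, world axes, zero at the start.
- get_ft_torque(): the same for the moment, N m.
- get_grip_width(): opening from 0.0 (shut) to 1.0 (fully open).
Only numpy, scipy, OpenCV 4.12 (cv2) and the standard library are available. Lean on these libraries where they do the work, as an engineer would, in place of code of your own. Each camera call takes 0.05 s, during which the arm holds its last target.

## Task

Start the infusion timer on the tea-tasting bench: slide its dust cover aside to the far end of its rails, push the round button fully in and hold it down for a good second, then let it come out and slide the cover fully home over the buttons again. Do not press the square key beside the button, and leave the cups, bowl, tins and spoon where they stand.

Things in the scene. Friction and masses are not known exactly. Their poses are not given: they have to be found in the camera images.
- console: The timer: a grey wedge-shaped box, 150 mm deep, 310 mm wide over its base plate, fixed to the bench. Origin on the bench under the middle of its sloping panel; z up, x to its back, y to its left as seen from its low front edge. It stands across the bench: the low front edge faces the robot's left, give or take 20 degrees, and its y points away from the robot.
- panel_mid (a point): Middle of the sloping panel's surface, 85 mm above the console's origin; axes as the console's. The panel is 150 mm up the slope, 270 mm wide, slopes 32 degrees (0.5585 rad), low edge at console -x: its outward normal leans 32 degrees from vertical towards -x. Two rails, 22 mm high over the panel, run along y at its upper and lower side, 75 mm free between them.
- guard_bar (a point): Middle of a steel guard bar, 14 mm thick, 300 mm long along console y, 235 mm above the bench, 25 mm to +x of the panel's middle; posts at y = +-150 mm, x = +72 mm. It is in the way of a gripper coming straight down; a tool held square to the panel (tilted 32 degrees, leaning back towards console -x) passes below it.
- cover (a joint): Travel of the dust cover in m: 0 fully home at the right end (console -y; both buttons covered), 0.12 fully open at the left end (console +y; both buttons uncovered). The round button is clear of it from 0.095 on. It may start slightly ajar. It slides with about 2 N of friction, stays where it is left and has stops at both ends.
- cover_tab (a point): Middle of the top of the cover's grip tab; moves with the cover. The cover is an aluminium plate, 78 mm up the slope, 110 mm along y, its top 18 mm above the panel; the tab in its middle is a ridge 12 mm thick along y, 36 mm long up the slope, standing 24 mm above the plate. Axes: y along the slide (to open), x up the slope, z along the panel's outward normal.
- round_button (a joint): Travel of the round button in m: 0 out, 0.007 fully in. A spring returns it; about 1.5 N to start, 5 N fully in.
- round_button_top (a point): Centre of the face of the round button (grey, 30 mm diameter, face 12 mm above the panel when out), 35 mm to the right (-y) of the panel's middle, halfway up the slope. Same axes as the cover_tab; it is pushed along -z. With the cover home it is hidden 2 mm below the cover plate.
- square_key (a joint): Travel of the square key in m: 0 out, 0.007 fully in; spring as the round button's. Not to be pressed.
- square_key_top (a point): Centre of the face of the square key (grey, 20 mm square, face 12 mm above the panel), 50 mm to the right (-y) of the round button's centre, also under the cover. Same axes.
- cup_a: White tasting mug, 80 mm across, 75 mm high, with a handle at its +y; just beyond the console's far (+y) end. Origin under its centre.
- cup_b: White tasting mug like cup_a; some 250 mm before the console's low edge. Origin under its centre.
- tin_a: Square steel sample tin with lid, 58 x 58 x 70 mm, before the console's low edge. Origin under its centre.
- tin_b: Tin like tin_a, behind the console. Origin under its centre.
- bowl_a: White tasting bowl, 100 mm across, 55 mm high, behind the console. Origin under its centre.
- spoon: Steel tasting spoon, 160 mm long, lying on the bench before the console's low edge. Origin under its middle, x along it.

How it is judged:
By the outcome, as a careful person would: the job done as asked, in the order asked, and still so for the second after the job is handed in, with the robot touching nothing.
It also fails if it takes over 58 s, if anything falls off the work surface, if the arm or the gripper's body presses on something with over 40 N, if the wrist force passes 120 N, or if a joint passes its speed limit or range.

## Working session

There is one attempt and no reset: what is moved stays moved. The work goes in short steps, each a Python script; the robot and the scene stay as the last script left them, time stands still between calls to the robot, and variables do not carry over. Pictures are saved under pics/ and viewed, and the job is handed in when it is done.

```bash
mkdir -p pics; ls; python3 - <<'E'
from station import *
import cv2
for n in ("scene","top"):
    i=camera_info(n); print(n,i)
    cv2.imwrite(f"pics/{n}0.png",cv2.cvtColor(read_camera(n),cv2.COLOR_RGB2BGR))
print(get_time(),get_tcp_pos(),get_ee_rot(),get_grip_width())
E
```

```text
pics
scene {'intrinsics': array([[437.69252432,   0.        , 321.80525453],
       [  0.        , 437.69252432, 233.1716407 ],
       [  0.        ,   0.        ,   1.        ]]), 'T': array([[-0.35731091, -0.66110006,  0.65975422,  1.09825758],
       [ 0.93396347, -0.24805647,  0.25725518,  0.18966051],
       [-0.00641511,  0.70810642,  0.70607659,  0.71704065],
       [ 0.        ,  0.        ,  0.        ,  1.        ]])}
top {'intrinsics': array([[560.44304625,   0.        , 326.26385842],
       [  0.        , 560.44304625, 242.32586674],
       [  0.        ,   0.        ,   1.        ]]), 'T': array([[ 0.02250116,  0.98509423, -0.17053757,  0.44141327],
       [-0.99966127,  0.01993798, -0.01672799,  0.00224974],
       [-0.01307847,  0.1708562 ,  0.98520917,  1.04192683],
       [ 0.        ,  0.        ,  0.        ,  1.        ]])}
0.1 [0.19803492 0.59218955 0.18278088] [ 3.95328046e-04  8.11549862e-01  5.84282746e-01 -5.80680421e-04] 1.0022225006728955
```

View pics/scene0.png

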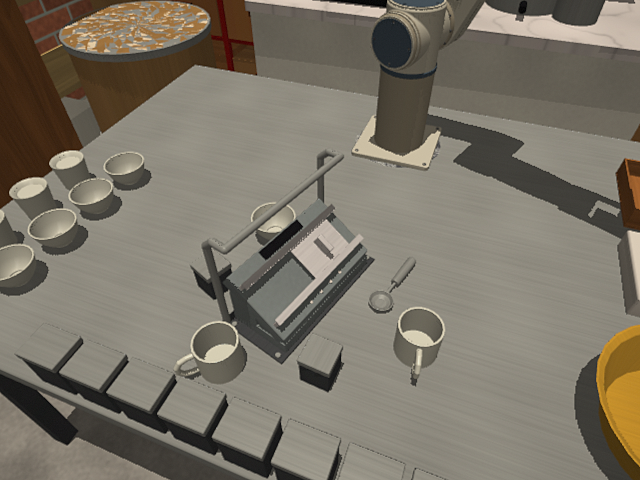

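View pics/top0.png

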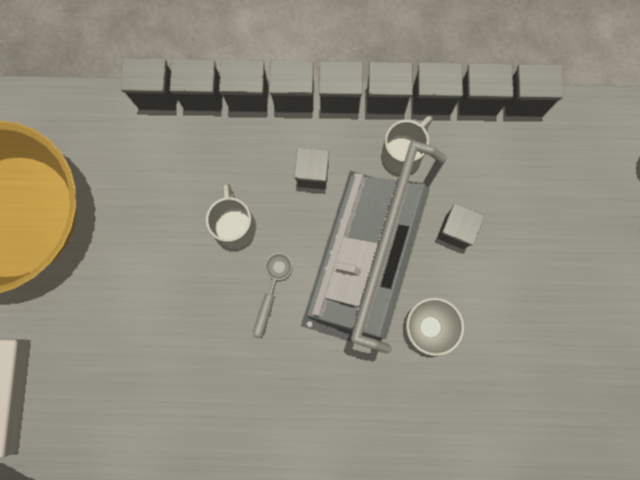

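The scene view shows the console at about (300,260), with the cover at its near-robot end and the tab at about (325,247). In the top view the tab is at about (347,267) and the guard bar runs from (415,148) to (362,342). I'll enlarge both views for measuring.

```bash
python3 - <<'E'
import cv2
a=cv2.imread("pics/scene0.png")[140:370,180:390]; cv2.imwrite("pics/scene0z.png",cv2.resize(a,None,fx=2.6,fy=2.6,interpolation=cv2.INTER_CUBIC))
a=cv2.imread("pics/top0.png")[130:360,280:480]; cv2.imwrite("pics/top0z.png",cv2.resize(a,None,fx=2.6,fy=2.6,interpolation=cv2.INTER_CUBIC))
E
```

```text
(no output)
```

View pics/scene0z.png

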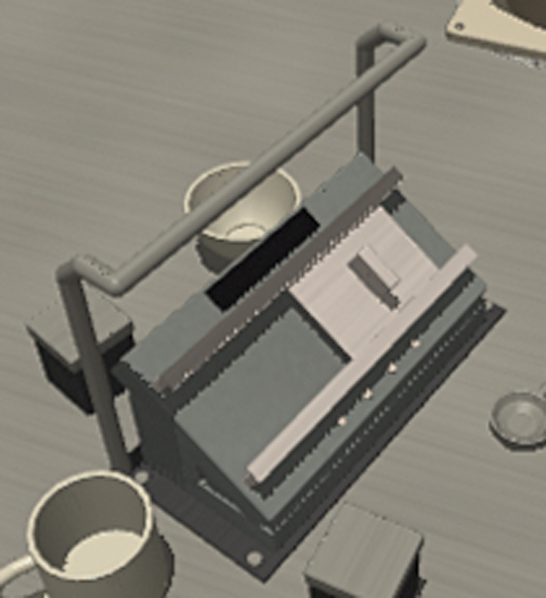

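View pics/top0z.png

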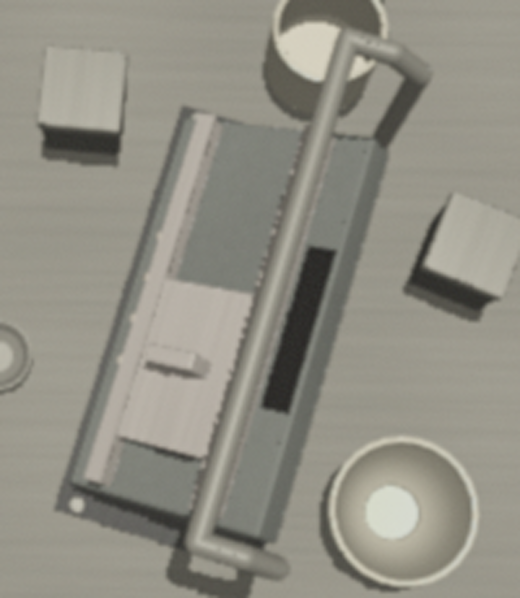

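```bash
cat > model.py <<'E'
import numpy as np, cv2
from station import camera_info
from scipy.optimize import least_squares
S=0.5585
def con(p,P):  # console -> world
    x,y,th=p[:3]; c,s=np.cos(th),np.sin(th); P=np.atleast_2d(P)
    return np.c_[x+c*P[:,0]-s*P[:,1], y+s*P[:,0]+c*P[:,1], P[:,2]]
def pan(u,v,n): return [u*np.cos(S)-n*np.sin(S), v, 0.085+u*np.sin(S)+n*np.cos(S)]
def proj(cam,W):
    i=camera_info(cam); T=np.linalg.inv(i["T"]); C=(T[:3,:3]@W.T).T+T[:3,3]
    q=np.c_[C[:,0],-C[:,1],-C[:,2]]@i["intrinsics"].T
    return q[:,:2]/q[:,2:]
def tabbox(d): return [pan(u,-.06+d+v,n) for n in (.042,.018) for u,v in((-.018,-.006),(.018,-.006),(.018,.006),(-.018,.006))]
def plate(d): return [pan(u,-.06+d+v,.018) for u,v in((-.0375,-.055),(.0375,-.055),(.0375,.055),(-.0375,.055))]
def panel(): return [pan(u,v,0) for u,v in((-.075,-.135),(.075,-.135),(.075,.135),(-.075,.135))]
bar=[(.025,-.15,.235),(.025,.15,.235)]
def overlay(cam,img,p,off,f):
    img=img.copy()
    def dr(Pl,col,idx):
        q=((proj(cam,con(p,Pl))+.5-off)*f).astype(int)
        for a,b in idx: cv2.line(img,tuple(map(int,q[a])),tuple(map(int,q[b])),col,1,cv2.LINE_AA)
    sq=[(0,1),(1,2),(2,3),(3,0)]
    dr(tabbox(p[3]),(0,0,255),sq+[(a+4,b+4) for a,b in sq]+[(k,k+4) for k in range(4)])
    dr(plate(p[3]),(0,255,0),sq); dr(panel(),(255,0,0),sq); dr(bar,(0,255,255),[(0,1)])
    return img
E
cat > fit.py <<'E'
from model import *
ot=np.array([280,130]);os_=np.array([180,140])
obs=[]
d0=None
def z(cam,x,y): o=ot if cam=="top" else os_; return o+np.array([x,y])/2.6-.5
L=[("top",lambda d:bar[0],203,537),("top",lambda d:bar[1],347,38),("scene",lambda d:bar[0],418,42),("scene",lambda d:bar[1],117,285),
("top",lambda d:plate(d)[0],118,436),("top",lambda d:plate(d)[1],197,458),("top",lambda d:plate(d)[3],168,280),
("scene",lambda d:plate(d)[3],350,358),("scene",lambda d:plate(d)[2],290,290),
("top",lambda d:pan(0,-.06+d,.042),170,358),("scene",lambda d:pan(0,-.06+d,.042),378,267)]
def res(p):
    return np.concatenate([(proj(c,con(p,f(p[3])))[0]-z(c,x,y)) for c,f,x,y in L])
r=least_squares(res,[.45,-.07,-1.57-.2+0*1,0.02],loss="soft_l1")
print(r.x, np.round(r.fun.reshape(-1,2),1)) 
np.save("p.npy",r.x)
for c,o,w,h in(("top",ot,200,230),("scene",os_,210,230)):
    a=cv2.imread(f"pics/{c}0.png")[o[1]:o[1]+h,o[0]:o[0]+w]
    a=cv2.resize(a,None,fx=2.6,fy=2.6,interpolation=cv2.INTER_CUBIC)
    cv2.imwrite(f"pics/fit_{c}.png",overlay(c,a,r.x,o,2.6))
E
python3 fit.py
```

```text
[ 0.59545576 -0.04656847 -1.84463641  0.01743978] [[-1.   1.9]
 [ 0.1  0.3]
 [-1.8  0.6]
 [-0.7  0.9]
 [-0.5 -0.1]
 [ 5.9  0.9]
 [-1.3 -0.6]
 [ 1.7  1. ]
 [-2.7 -2.1]
 [-0.1 -0.5]
 [ 0.1 -0.4]]
```

View overlays.

View pics/fit_top.png

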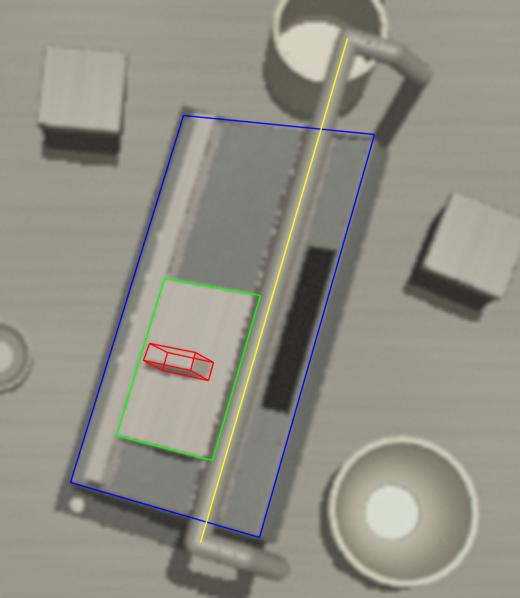

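View pics/fit_scene.png

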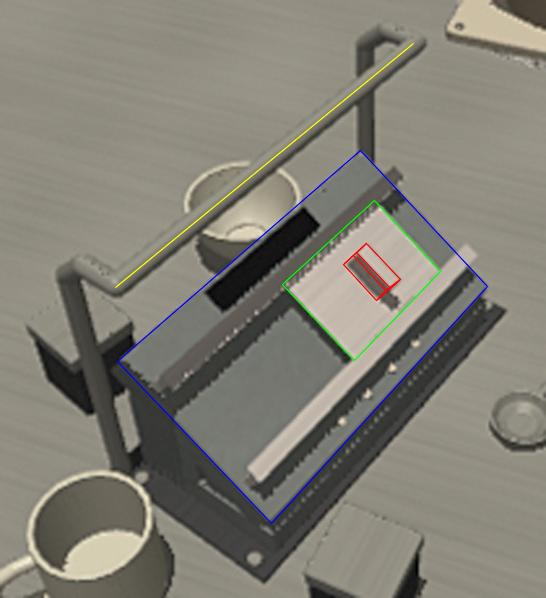

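```bash
python3 - <<'E'
import re
s=open("fit.py").read()
s=s.replace('("top",lambda d:plate(d)[1],197,458),','')
s=s.replace('("scene",lambda d:plate(d)[2],290,290),','("scene",lambda d:plate(d)[2],288,290),("scene",lambda d:plate(d)[1],377,206),("scene",lambda d:panel()[1],362,153),("scene",lambda d:panel()[2],117,362),("scene",lambda d:panel()[3],270,528),("scene",lambda d:panel()[0],488,291),')
open("fit.py","w").write(s)
E
python3 fit.py
python3 - <<'E'
from model import *
p=np.load("p.npy")
ims=[]
for c,o,w,h in(("top",(315,225),70,90),("scene",(285,205),75,75)):
    a=cv2.imread(f"pics/{c}0.png")[o[1]:o[1]+h,o[0]:o[0]+w]
    f=6; a=cv2.resize(a,None,fx=f,fy=f,interpolation=cv2.INTER_CUBIC)
    b=cv2.resize(overlay(c,a,p,np.array(o),f),(390,540)) if 0 else overlay(c,a,p,np.array(o),f)
    cv2.imwrite(f"pics/tz_{c}.png",b)
E
```

```text
[ 0.59643614 -0.04651867 -1.84772023  0.01627279] [[-1.4  1.2]
 [ 0.3 -0.2]
 [-1.7  1. ]
 [-1.1  1.2]
 [-0.8 -0.2]
 [-1.4 -0.6]
 [ 1.9  1.1]
 [-1.7 -2.1]
 [-0.8 -2. ]
 [-0.5 -0.8]
 [-0.  -0.1]
 [ 0.1 -1.1]
 [-0.  -1.4]
 [-0.4 -0.4]
 [ 0.4 -0.3]]
```

View pics/tz_top.png

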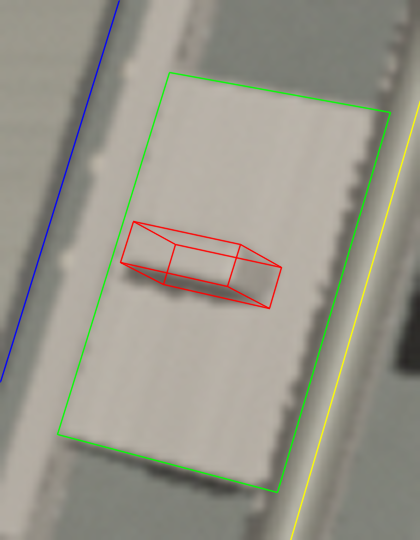

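View pics/tz_scene.png

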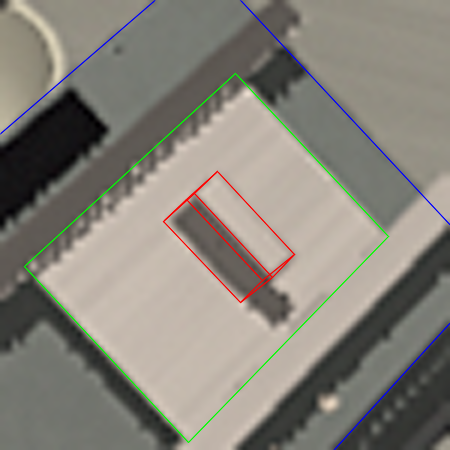

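View pics/fit_top.png

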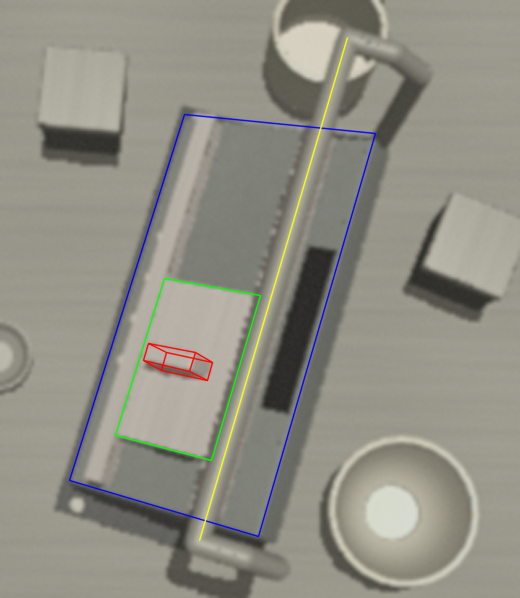

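```bash
cat > rob.py <<'E'
from model import *
from station import *
from scipy.spatial.transform import Rotation as R
p=np.load("p.npy"); c,s=np.cos(p[2]),np.sin(p[2])
Rc=np.array([[c,-s,0],[s,c,0],[0,0,1]])
N=Rc@[-np.sin(S),0,np.cos(S)]; U=Rc@[np.cos(S),0,np.sin(S)]; V=Rc@[0,1,0]
def W(u,v,n): return con(p,pan(u,v,n))[0]
def local(x):  # world -> u,v,n
    d=np.array(x)-W(0,0,0); return np.array([d@U,d@V,d@N])
def Q(sgn):
    X=sgn*V; Z=-N; M=np.c_[X,np.cross(Z,X),Z]; return np.roll(R.from_matrix(M).as_quat(),1)
E
python3 - <<'E'
from rob import *
print(get_joint_pos(),U,V,N,W(0,0,0))
for sg in(1,-1):
  for w in((0,-.06+p[3],.2),(0,-.06+p[3],.1),(0,-.06+p[3],.024),(0,.065,.024),(0,-.035,.004)):
    j=inverse_kinematics(W(*w),Q(sg)); print(sg,w,None if j is None else np.round(j,2))
E
```

```text
[ 1.22901143e+00  4.23751800e-01  1.63063006e+00  1.15613330e-05
  1.08861571e+00 -1.89862331e-02] [-0.23185547 -0.81574103  0.52991472] [ 0.96190099 -0.27339805  0.        ] [0.14487765 0.50972549 0.84805094] [ 0.59643614 -0.04651867  0.085     ]
1 (0, np.float64(-0.043727214270211284), 0.2) [ 0.35  0.49  1.48 -0.44  1.53  0.73]
1 (0, np.float64(-0.043727214270211284), 0.1) [ 0.29  0.53  1.62 -0.48  1.34  0.76]
1 (0, np.float64(-0.043727214270211284), 0.024) [ 0.23  0.59  1.7  -0.52  1.2   0.79]
1 (0, 0.065, 0.024) [ 0.16  0.71  1.46 -0.53  1.27  0.67]
1 (0, -0.035, 0.004) [ 0.21  0.62  1.7  -0.53  1.17  0.79]
-1 (0, np.float64(-0.043727214270211284), 0.2) [ 0.35  0.49  1.48 -0.44  1.53 -2.41]
-1 (0, np.float64(-0.043727214270211284), 0.1) [ 0.29  0.53  1.62 -0.48  1.34 -2.38]
-1 (0, np.float64(-0.043727214270211284), 0.024) [ 0.23  0.59  1.7  -0.52  1.2  -2.35]
-1 (0, 0.065, 0.024) [ 0.16  0.71  1.46 -0.53  1.27 -2.47]
-1 (0, -0.035, 0.004) [ 0.21  0.62  1.7  -0.53  1.17 -2.35]
```

```bash
python3 - <<'E'
from rob import *
x=get_tcp_pos(); movel([x[0],x[1],.26],v=.2)
v0=-.06+p[3]
move_pose(W(0,v0,.2),Q(1))
movel(W(0,v0,.07),v=.15)
print(get_time(),local(get_tcp_pos()),get_ft_force(),get_grip_width())
for n in("scene","top"):
    a=cv2.cvtColor(read_camera(n),cv2.COLOR_RGB2BGR); cv2.imwrite(f"pics/{n}1.png",a)
    o=(285,130) if n=="top" else (220,130)
    b=a[o[1]:o[1]+190,o[0]:o[0]+160]; cv2.imwrite(f"pics/{n}1z.png",cv2.resize(b,None,fx=3.1,fy=3.1,interpolation=cv2.INTER_CUBIC))
E
```

```text
3.9083 [-0.00020887 -0.04312992  0.07090434] [ 0.56326536 -0.70623005  0.4827899 ] 0.9991174574099217
```

View pics/scene1z.png

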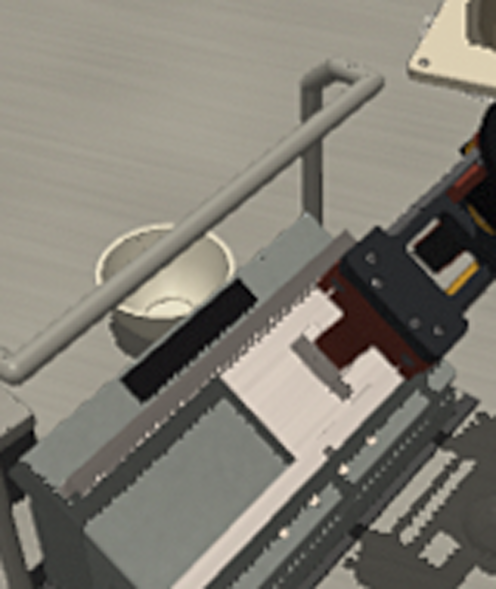

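View pics/top1z.png

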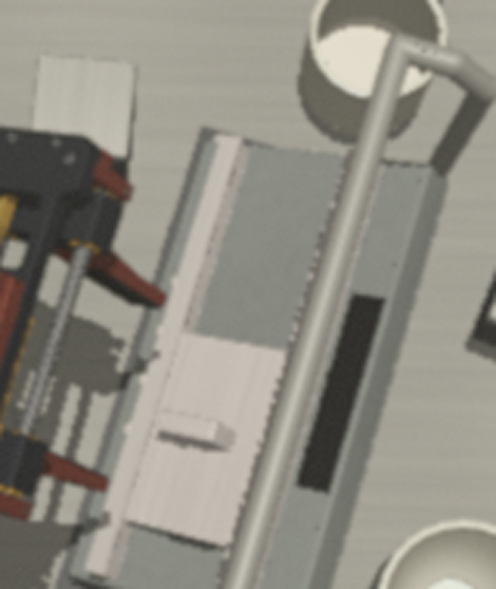

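```bash
python3 - <<'E'
from rob import *
t=get_tcp_pos()
for n,o in(("top",(285,130)),("scene",(220,130))):
    P=np.array([t,t+.044*V,t-.044*V,W(0,-.06+p[3],.042)])
    print(n,((proj(n,P)+.5-o)*3.1).round(0).tolist())
E
```

```text
top [[158.0, 410.0], [183.0, 330.0], [133.0, 490.0], [186.0, 426.0]]
scene [[348.0, 331.0], [304.0, 375.0], [391.0, 290.0], [328.0, 348.0]]
```

```bash
python3 - <<'E'
from rob import *
t=get_tcp_pos()
for n,o,w in(("top",(230,170),(160,150)),("scene",(280,170),(160,130))):
    a=cv2.imread(f"pics/{n}1.png")[o[1]:o[1]+w[1],o[0]:o[0]+w[0]]
    a=cv2.resize(a,None,fx=4.5,fy=4.5,interpolation=cv2.INTER_LANCZOS4)
    for P,col in ((t,(0,0,255)),(t+.044*V,(0,255,0)),(t-.044*V,(0,255,0)),(t+.0575*V,(255,255,0)),(t-.0575*V,(255,255,0))):
        for k in (-.01,.01):
            q=(proj(n,(P+k*U)[None])[0]+.5-o)*4.5; cv2.circle(a,tuple(map(int,q)),4,col,1,cv2.LINE_AA)
    cv2.imwrite(f"pics/{n}1y.png",a)
E
```

```text
(no output)
```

View pics/scene1y.png

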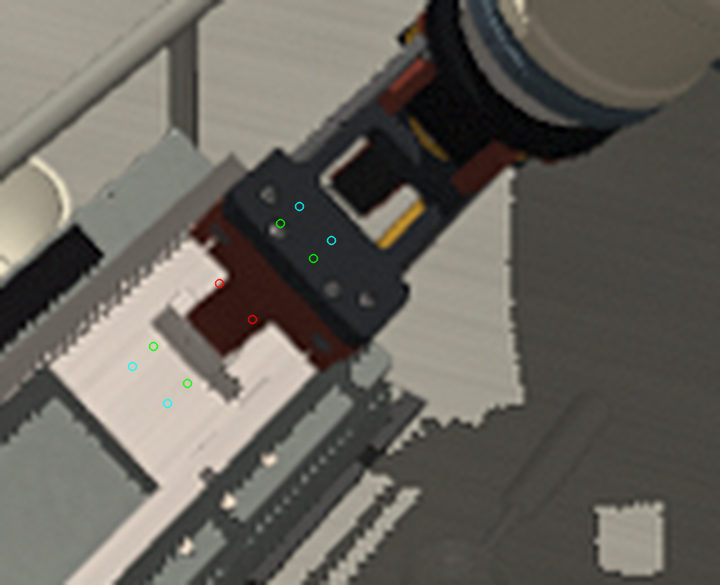

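View pics/top1y.png

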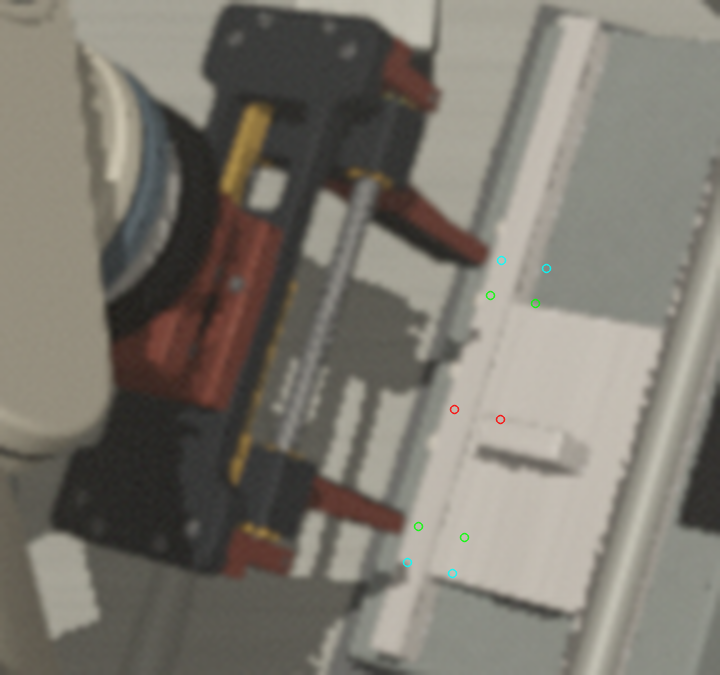

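```bash
cat > look.py <<'E'
from rob import *
def look(tag,pts=[],f=4.5,ot=(230,170),os_=(240,170)):
    for n,o,w in(("top",ot,(170,130)),("scene",os_,(170,130))):
        A=cv2.cvtColor(read_camera(n),cv2.COLOR_RGB2BGR); cv2.imwrite(f"pics/{n}_{tag}_raw.png",A)
        a=A[o[1]:o[1]+w[1],o[0]:o[0]+w[0]]
        a=cv2.resize(a,None,fx=f,fy=f,interpolation=cv2.INTER_LANCZOS4)
        for P in pts:
            q=(proj(n,np.array(P)[None])[0]+.5-o)*f; cv2.circle(a,tuple(map(int,q)),4,(0,255,0),1,cv2.LINE_AA)
        cv2.imwrite(f"pics/{n}_{tag}.png",a)
E
python3 - <<'E'
from look import *
command_gripper(0.0)
t=get_tcp_pos(); print(get_time(),local(t),get_grip_width(),get_ee_rot(),Q(1),get_ft_force())
look("shut",[t+.01*U,t-.01*U])
E
```

```text
5.35 [-6.71376246e-06 -4.37344033e-02  6.99980831e-02] 0.0058044072176317435 [ 0.27299804  0.95206253 -0.13266976 -0.03804925] [ 0.2729968   0.95206262 -0.13267339 -0.0380431 ] [-0.75213835  0.51743055 -0.46660921]
```

View pics/top_shut.png

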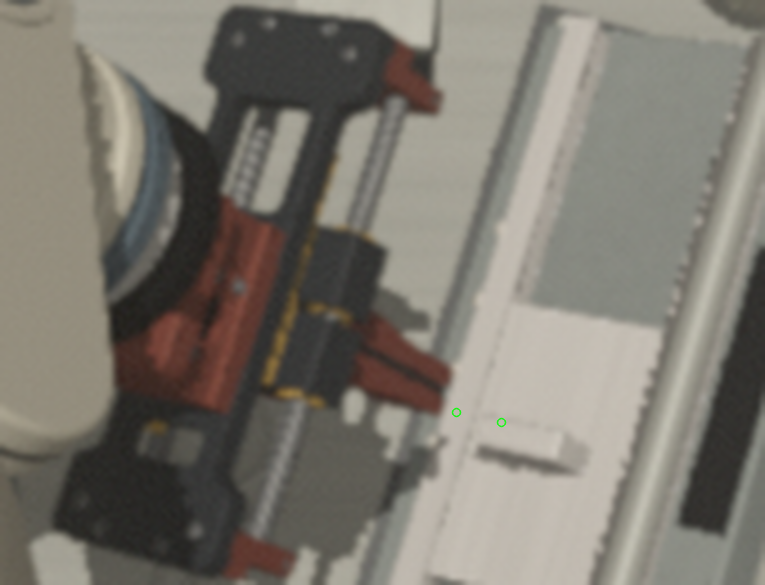

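View pics/scene_shut.png

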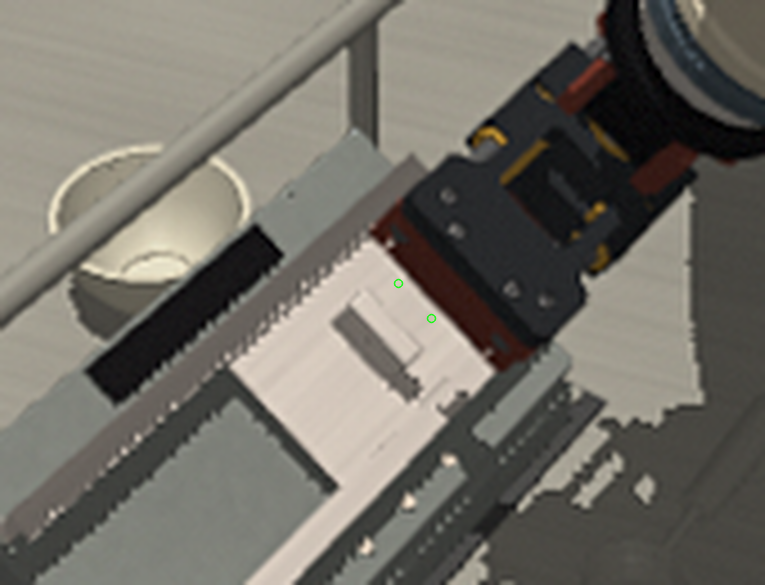

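The fingertips appear somewhat behind and to +v of where the calibration puts the TCP. Contact is the better judge, so I'll half-open the gripper, descend onto the plate with a low force stop, back off and grip.

```bash
python3 - <<'E'
from look import *
command_gripper(0.55)
v0=-.06+p[3]
movel(W(0,v0,.035),v=.1)
print("pre",get_ft_force())
hit=movel(W(0,v0,.006),v=.02,until_force=4)
t=get_tcp_pos(); print(hit,get_time(),local(t),get_ft_force())
look("contact",[t+.01*U,t-.01*U])
E
```

```text
pre [-0.08228869  1.30151043  0.23817953]
False 8.425 [-2.86918053e-05 -4.36818344e-02  6.11895227e-03] [0.76093851 0.22866356 0.27631998]
```

View pics/top_contact.png

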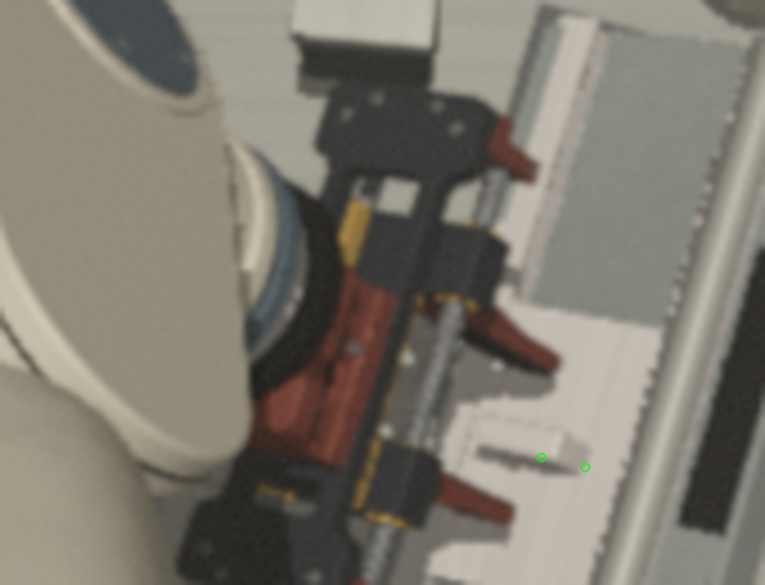

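View pics/scene_contact.png

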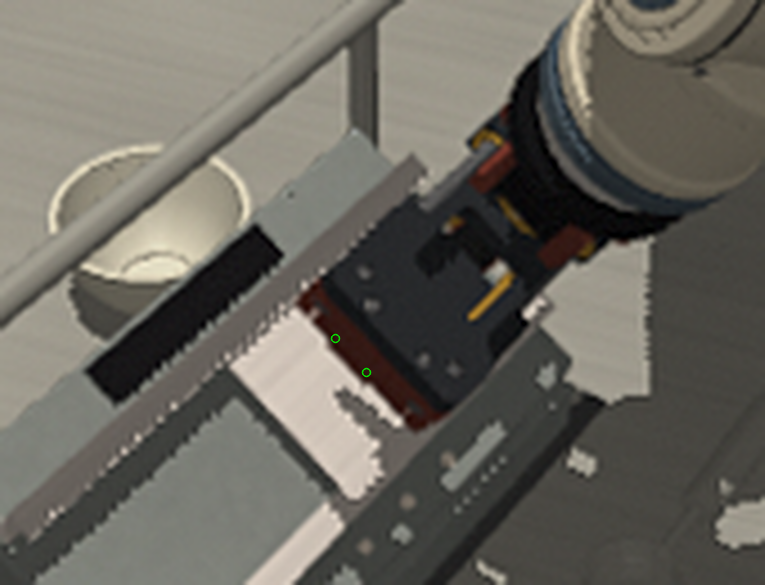

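```bash
python3 - <<'E'
from look import *
v0=-.06+p[3]
print("pre",get_ft_force())
hit=movel(W(0,v0,-.014),v=.015,until_force=4)
t=get_tcp_pos(); print(hit,get_time(),local(t),t,get_ft_force(),get_joint_pos())
look("contact2",[t+.01*U,t-.01*U])
E
```

```text
pre [ 0.3783839  -0.62499172  0.02227399]
False 10.0083 [-9.27877853e-06 -4.36799944e-02 -1.39277371e-02] [ 0.55240465 -0.0416684   0.07318365] [ 0.00127091 -0.96275327  0.19062901] [ 0.20284225  0.62901718  1.73072724 -0.54755112  1.12678833  0.80641718]
```

View pics/top_contact2.png

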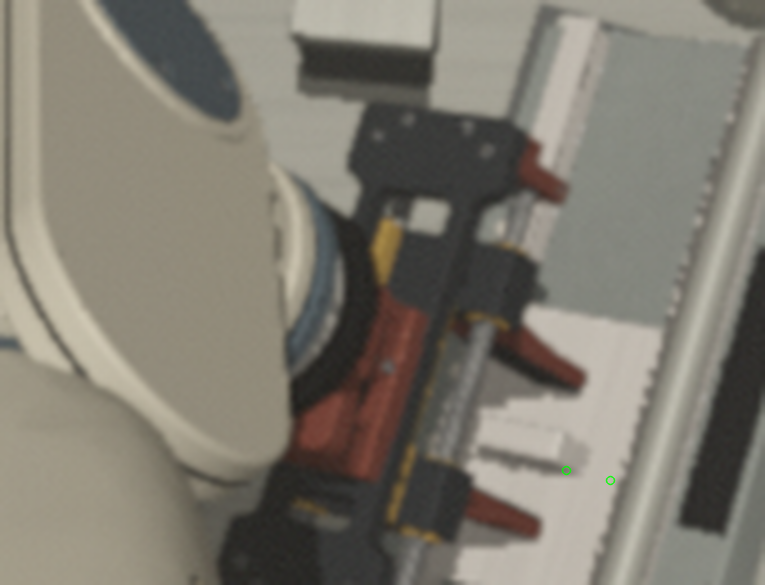

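View pics/scene_contact2.png

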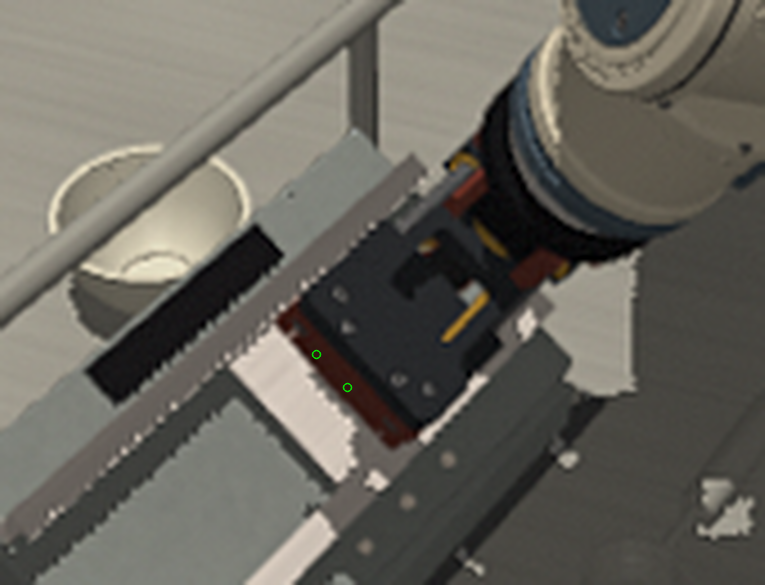

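```bash
python3 - <<'E'
from rob import *
for h in (0,.02): print(proj("scene",np.array([[0,0,h],[.1,0,h],[0,.1,h]])).round(1).tolist(), proj("top",np.array([[0,0,h]])).round(1))
# independent single-camera check: triangulate by linear the bar ends and tab top
def tri(a,b):
    A=[];B=[]
    rays=[]
    for c,q in(("top",a),("scene",b)):
        i=camera_info(c); K=i["intrinsics"];T=i["T"]
        d=np.linalg.solve(K,[q[0],q[1],1]); d=T[:3,:3]@[d[0],-d[1],-d[2]]; d/=np.linalg.norm(d)
        P=np.eye(3)-np.outer(d,d); A.append(P);B.append(P@T[:3,3]); rays.append((T[:3,3],d))
    X=np.linalg.solve(sum(A),sum(B)); g=[np.linalg.norm(np.cross(X-o,d)) for o,d in rays]
    return X,g
z=lambda c,x,y:(np.array([280,130]) if c=="top" else np.array([180,140]))+np.array([x,y])/2.6-.5
for nm,a,b in(("bar-y",(203,537),(418,42)),("bar+y",(347,38),(117,285)),("tabtop",(170,358),(378,267)),("plateLlow",(168,280),(350,358)),("tabUpEnd",(197,362),(362,250))):
    X,g=tri(z("top",*a),z("scene",*b)); print(nm,X.round(4),np.round(g,4),local(X).round(4))
E
```

```text
[[397.0, 142.4], [388.2, 161.3], [431.2, 149.2]] [[329.8 603.4]]
[[397.8, 136.5], [389.0, 155.3], [432.4, 143.2]] [[329.7 609. ]]
bar-y [ 0.4462 -0.0288  0.2383] [0.0027 0.0027] [ 0.1016 -0.1493  0.1173]
bar+y [ 0.7327 -0.1104  0.2369] [0.0004 0.0004] [0.101  0.1486 0.116 ]
tabtop [ 0.56  -0.014  0.119] [0.0001 0.0001] [-0.0001 -0.0439  0.0401]
plateLlow [ 0.6177 -0.0131  0.081 ] [0.0008 0.0008] [-0.0343  0.0113  0.0168]
tabUpEnd [ 0.5562 -0.0295  0.1277] [0.0014 0.0014] [ 0.0181 -0.0433  0.0391]
```

```bash
python3 - <<'E'
import cv2
a=cv2.imread("pics/scene1.png");cv2.imwrite("pics/scene1b.png",a[0:300,200:640])
E
```

```text
(no output)
```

View pics/scene_contact2_raw.png

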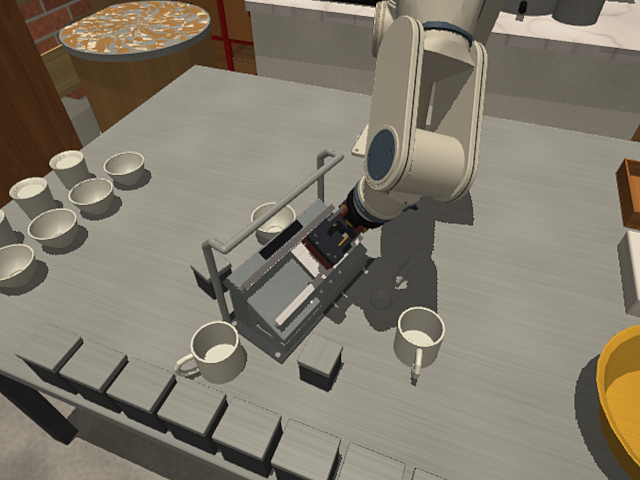

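View pics/top_contact2_raw.png

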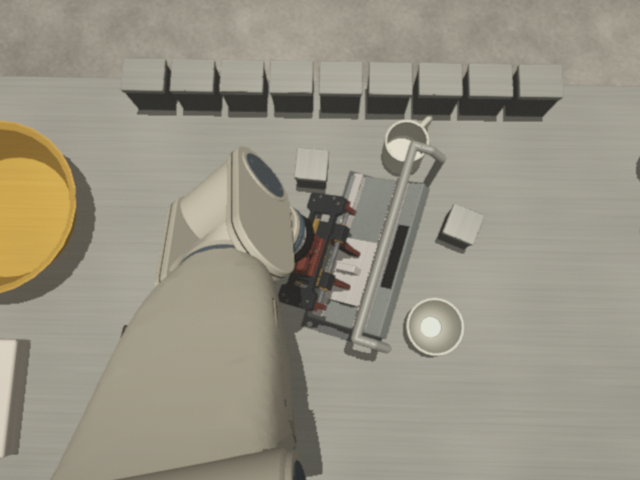

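```bash
python3 - <<'E'
from rob import *
t=get_tcp_pos()
for n,o in(("top",(230,170)),("scene",(240,170))):
    a=cv2.imread(f"pics/{n}_contact2.png")
    for k,col in((.05,(255,0,0)),(.08,(0,255,255)),(.11,(0,0,255))):
        P=np.array([t+k*N+.089*V+.0375*U,t+k*N+.089*V-.0375*U,t+k*N-.089*V-.0375*U,t+k*N-.089*V+.0375*U])
        q=((proj(n,P)+.5-o)*4.5).astype(int); cv2.polylines(a,[q.reshape(-1,1,2)],True,col,1,cv2.LINE_AA)
    cv2.imwrite(f"pics/{n}_c2b.png",a)
E
```

```text
(no output)
```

View pics/top_c2b.png

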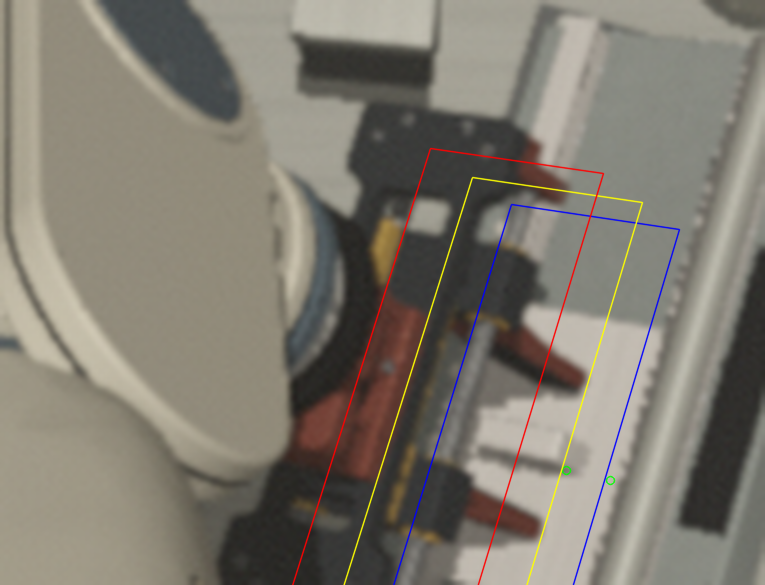

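View pics/scene_c2b.png

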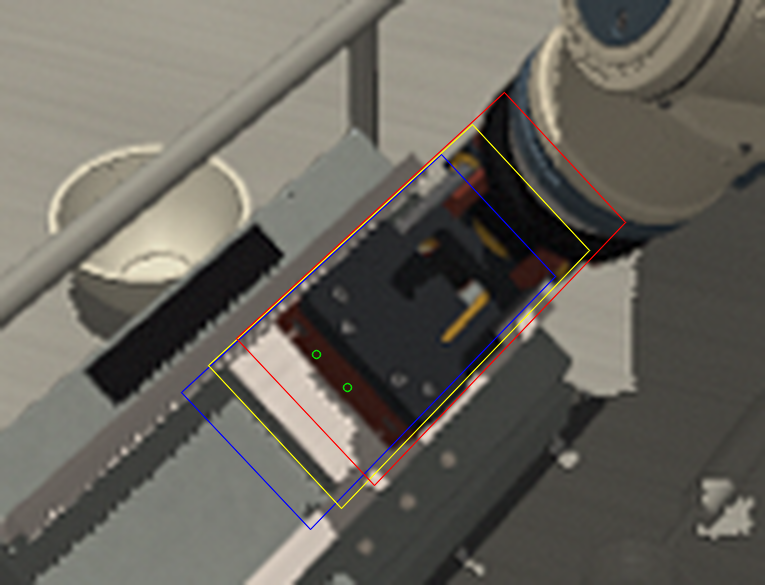

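No contact yet. In both views the real fingertips sit about 30 mm or more behind the reported TCP, while the console triangulates consistently. I'll continue slowly to contact.

```bash
python3 - <<'E'
from look import *
v0=-.06+p[3]
hit=movel(W(0,v0,-.036),v=.015,until_force=4)
t=get_tcp_pos(); print(hit,get_time(),local(t),t,get_ft_force())
look("contact3",[t+.01*U,t-.01*U])
E
```

```text
True 10.7833 [-3.85945192e-05 -4.34958994e-02 -2.05070460e-02] [ 0.55163533 -0.04504846  0.06758853] [0.37322762 0.76271044 4.21131533]
```

View pics/top_contact3.png

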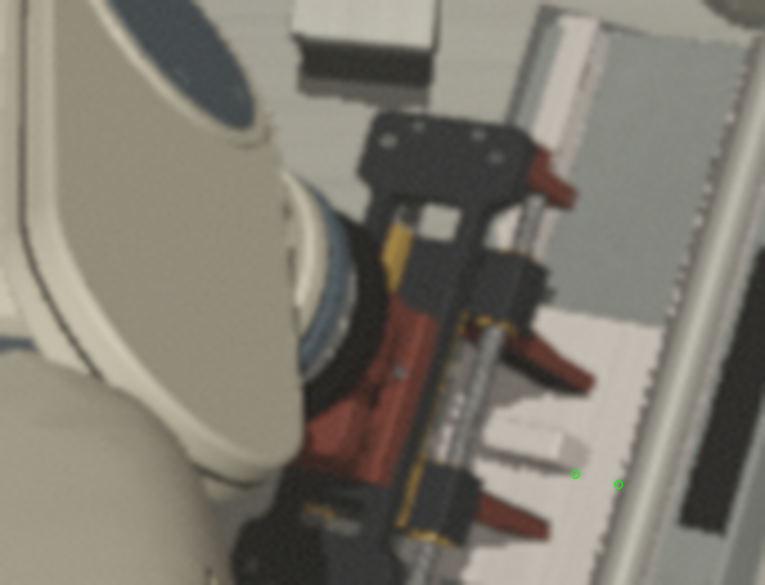

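View pics/scene_contact3.png

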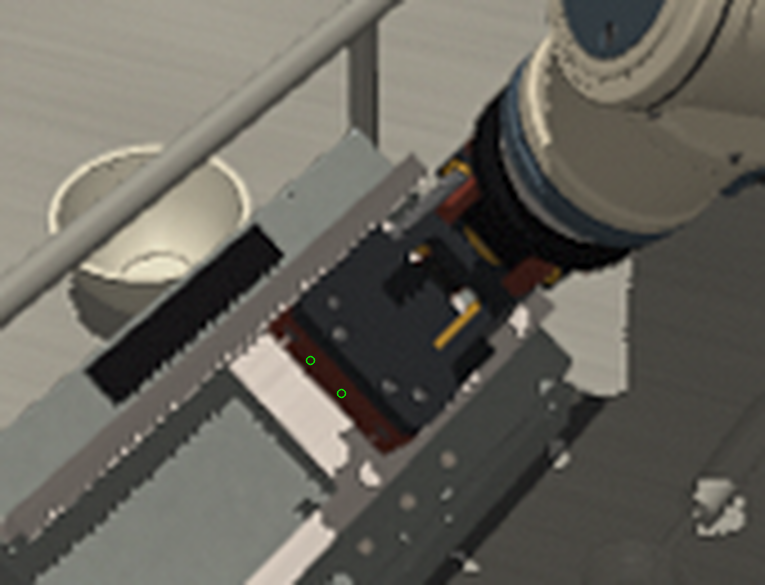

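```bash
python3 - <<'E'
from rob import *
def ray(c,q,n):
    i=camera_info(c);T=i["T"];d=np.linalg.solve(i["intrinsics"],[q[0],q[1],1]);d=T[:3,:3]@[d[0],-d[1],-d[2]]
    o=T[:3,3]; k=(n-local(o)[2])/(d@N); return local(o+k*d)
for x,y in((590,383),(590,372),(582,392),(547,530),(548,520),(540,538),(568,456),(525,437)):
    print((x,y),ray("top",np.array([x,y])/4.5+(230,170)-.5,.018 if x!=525 else .042).round(4))
E
```

```text
(590, 383) [ 0.0083 -0.0139  0.018 ]
(590, 372) [ 0.0069 -0.0098  0.018 ]
(582, 392) [ 0.0061 -0.0179  0.018 ]
(547, 530) [ 0.0089 -0.0716  0.018 ]
(548, 520) [ 0.008  -0.0678  0.018 ]
(540, 538) [ 0.007  -0.0751  0.018 ]
(568, 456) [ 0.0083 -0.0427  0.018 ]
(525, 437) [ 0.0031 -0.0429  0.042 ]
```

Contact came at a reported n of -0.0205. The tip rays put the fingers at v = -0.043, which matches the TCP laterally, so the real tips are about 38.5 mm behind the reported TCP along the tool axis only. I'll back off 3 mm and grip the tab.

```bash
cat >> rob.py <<'E'
OFF=.0385  # real fingertip n = reported n + OFF
def Wt(u,v,n): return W(u,v,n-OFF)
E
python3 - <<'E'
from look import *
v0=-.06+p[3]
movel(Wt(0,v0,.0215),v=.05)
f0=get_ft_force()
command_gripper(0.0)
print(get_time(),local(get_tcp_pos()),f0,get_ft_force(),get_grip_width())
look("grip")
E
```

```text
11.7833 [-1.51979663e-05 -4.36405273e-02 -1.70767166e-02] [ 0.33708254  0.47617992 -0.49223551] [ 1.14809141 -0.38058463 -0.48946867] 0.13232791550597792
```

View pics/top_grip.png

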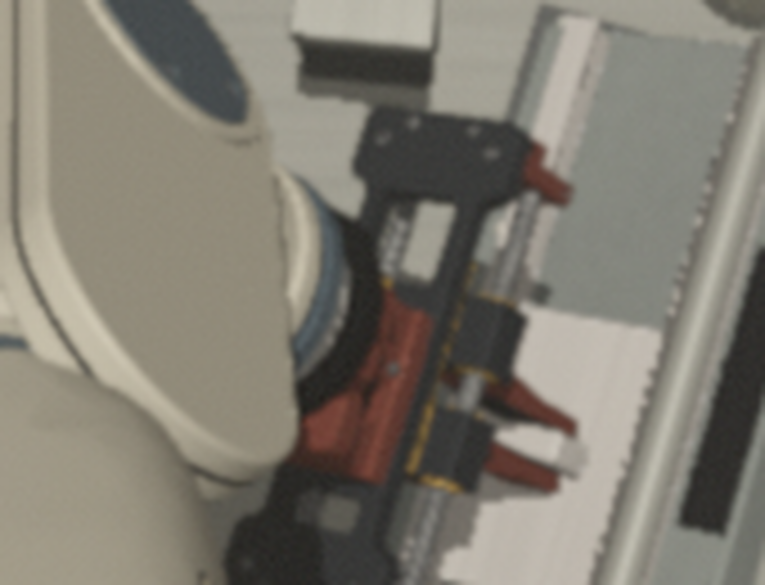

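The tab is held between the fingers at about (565,445), and the width of 0.132 × 88 ≈ 11.7 mm fits the 12 mm tab. Next I'll slide it open to its stop.

```bash
python3 - <<'E'
from look import *
hit=movel(Wt(0,.052,.0215),v=.06,until_force=15)
print(hit,get_time(),local(get_tcp_pos()),get_ft_force()@V,get_grip_width())
if not hit:
    hit=movel(Wt(0,.070,.0215),v=.025,until_force=10)
    print(hit,get_time(),local(get_tcp_pos()),get_ft_force()@V,get_grip_width())
look("open",ot=(260,140),os_=(200,180))
E
```

```text
False 13.625 [ 0.0002495   0.05207006 -0.01718031] 0.16210525065945097 0.13532421733799146
True 14.075 [ 0.00034311  0.05887048 -0.01727331] -1.8114812289246784 0.1382654413272149
```

View pics/top_open.png

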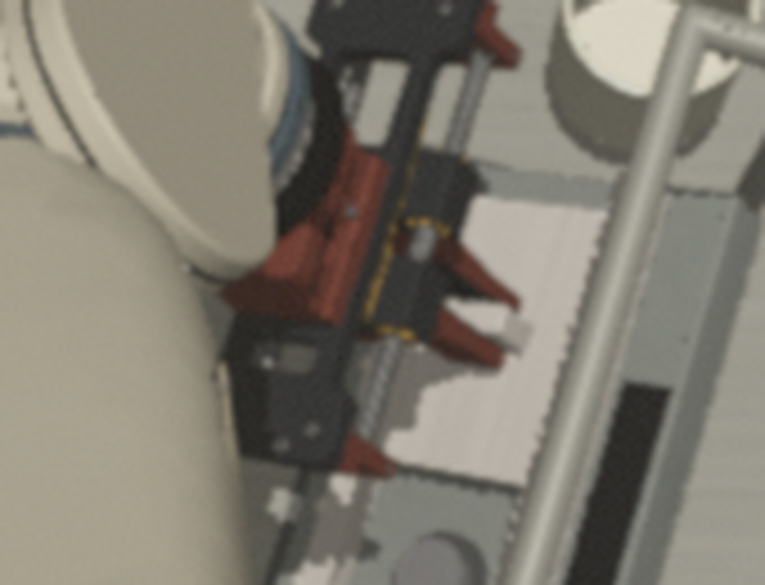

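View pics/scene_open.png

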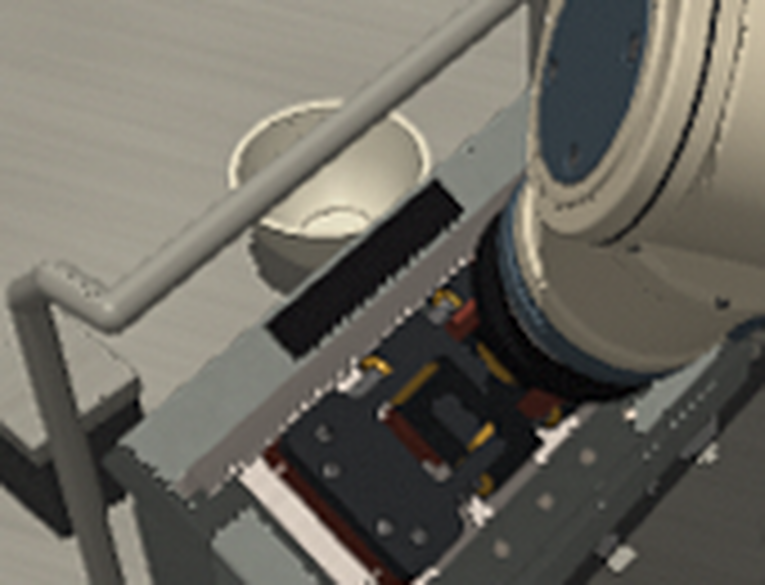

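```bash
python3 - <<'E'
from look import *
hit=movel(Wt(0,.070,.0215),v=.025,until_force=18)
t=local(get_tcp_pos()); print(hit,get_time(),t,get_ft_force()@V,get_ft_force())
command_gripper(.5)
print(local(get_tcp_pos()),get_ft_force(),get_grip_width())
movel(Wt(0,t[1],.075),v=.15)
movel(Wt(0,-.035,.075),v=.15)
command_gripper(0)
print(get_time(),local(get_tcp_pos()))
look("overbtn",ot=(260,140),os_=(240,170))
E
```

```text
True 14.475 [ 0.00047232  0.058517   -0.01728905] -2.032955936219545 [-1.71380085  1.40618855  4.27081207]
[ 0.00101846  0.05752915 -0.01883873] [-1.05999822 -0.21291867  0.12972199] 0.5005000058821635
17.2417 [-2.00082871e-05 -3.50064526e-02  3.65328932e-02]
```

View pics/top_overbtn.png

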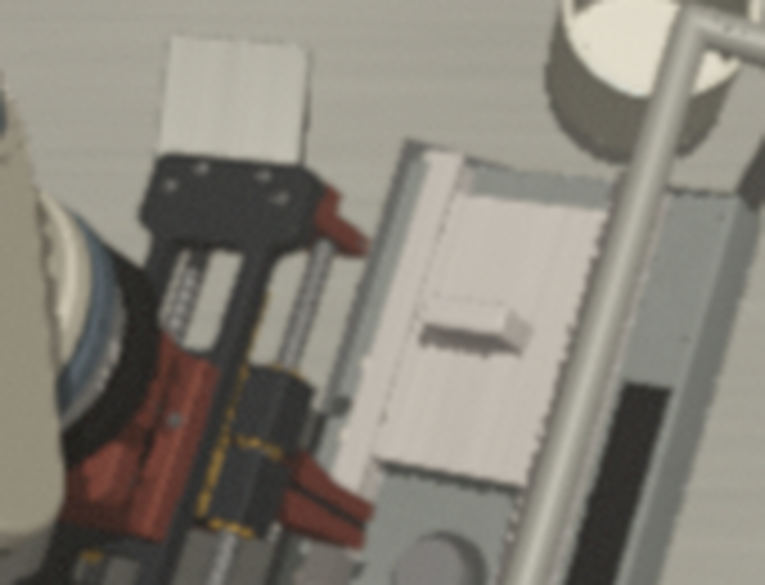

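View pics/scene_overbtn.png

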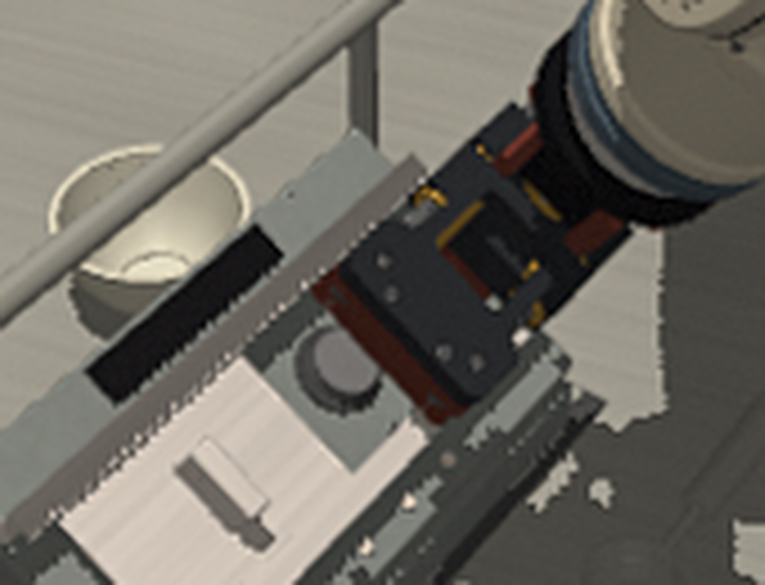

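The cover is open with the tab at (460,325) in the top view. The round button is uncovered, at about (438,570) in the top view and (348,362) in the scene view. Triangulating it now.

```bash
python3 - <<'E'
from look import *
a=cv2.imread("pics/top_overbtn_raw.png")[245:295,330:390]; b=cv2.imread("pics/scene_overbtn_raw.png")[230:280,295:355]
cv2.imwrite("pics/btn2.png",np.hstack([cv2.resize(x,None,fx=6.6,fy=6.6,interpolation=cv2.INTER_CUBIC) for x in(a,b)]))
for c in("top","scene"):
  for n in(.012,): print(c,proj(c,W(0,-.035,n)[None]),"plate edge corners",proj(c,con(p,plate(.12))).round(1).tolist())
E
```

```text
top [[354.61768086 266.52528882]] plate edge corners [[341.6, 240.0], [378.5, 246.8], [396.7, 185.6], [359.7, 181.6]]
scene [[316.00905364 250.09671678]] plate edge corners [[318.0, 276.2], [290.7, 247.0], [250.1, 284.2], [279.7, 315.7]]
```

View pics/btn2.png

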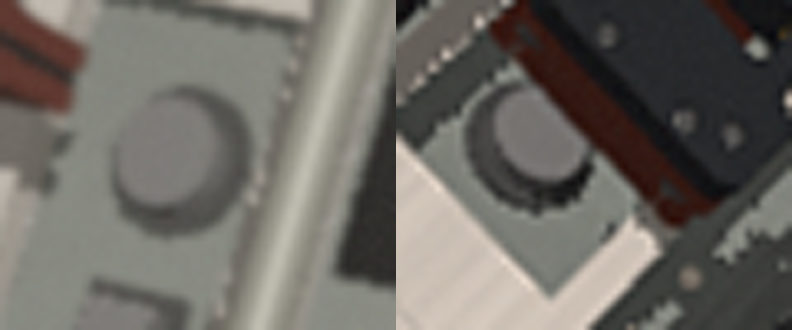

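```bash
python3 - <<'E'
from look import *
def F(): return np.mean([get_ft_force() for _ in range(5)],0)@N
movel(Wt(0,-.035,.025),v=.15)
wait(.1); f0=F(); print("f0",f0,local(get_tcp_pos()))
hit=movel(Wt(0,-.035,.0),v=.015,until_force=9)
t=local(get_tcp_pos()); print(hit,get_time(),"tip n",t[2]+OFF,F()-f0)
n=t[2]
for k in range(10):
    f=F()-f0
    print(round(n+OFF,4),round(f,2),round(local(get_tcp_pos())[2]+OFF,4))
    if f>12: break
    n-=.0005; movel(W(0,-.035,n),v=.02); wait(.08)
t0=get_time()
for k in range(4): wait(.4); print(round(get_time()-t0,2),round(F()-f0,2),round(local(get_tcp_pos())[2]+OFF,4))
look("press",ot=(260,140),os_=(240,170))
movel(Wt(0,-.035,.03),v=.1)
wait(.1); print(get_time(),F()-f0,local(get_tcp_pos()))
E
```

```text
f0 -0.4160200146154609 [-0.00018968 -0.03423439 -0.01246634]
True 19.1667 tip n 0.004992486157611116 5.937689583623172
0.005 5.94 0.005
0.0045 6.8 0.005
0.004 10.41 0.0049
0.0035 12.66 0.0048
0.4 13.94 0.0048
0.8 13.85 0.0048
1.2 13.8 0.0048
1.6 12.51 0.0048
22.3833 0.5777630361111306 [ 0.00010005 -0.03544494 -0.00918934]
```

View pics/top_press.png

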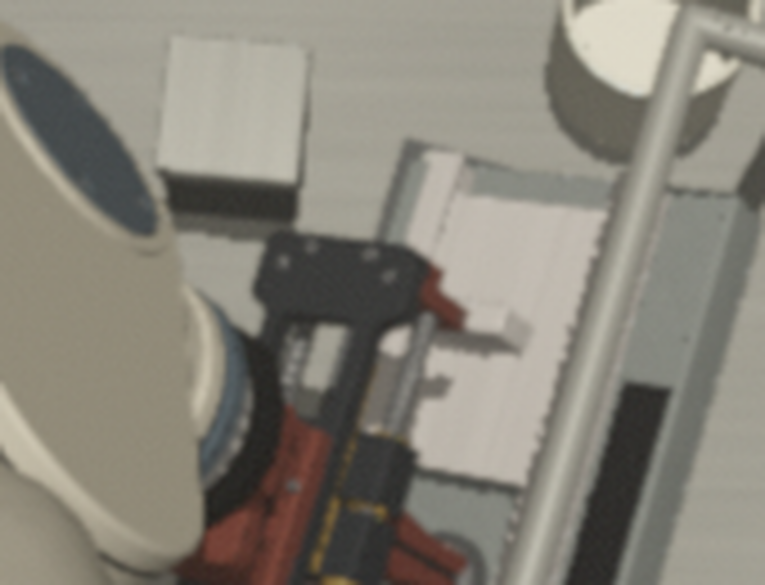

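The button bottomed at a tip n of 5.0 mm, exactly as expected, and was held at about 13 N for over 1.6 s before release. Next I'll close the cover.

```bash
python3 - <<'E'
from look import *
movel(Wt(0,-.035,.075),v=.2)
command_gripper(.55)
movel(Wt(0,.058,.075),v=.2)
movel(Wt(0,.058,.0215),v=.1,until_force=10)
command_gripper(0)
w=get_grip_width(); print(get_time(),local(get_tcp_pos()),w)
if .1<w<.2:
    hit=movel(Wt(0,-.045,.0215),v=.07,until_force=15)
    print(hit,get_time(),local(get_tcp_pos()),get_grip_width())
    for f in (10,18):
        hit=movel(Wt(0,-.072,.0215),v=.025,until_force=f)
        print(hit,get_time(),local(get_tcp_pos()),get_ft_force()@V,get_grip_width())
E
```

```text
25.5833 [-4.32021535e-05  5.81178799e-02 -1.68470405e-02] 0.1314597297263202
False 27.2083 [-0.00031719 -0.04527035 -0.01669452] 0.13927206909613743
True 27.9417 [-0.00046072 -0.06144867 -0.01662901] 1.8930471516518188 0.13389488863323593
True 28.225 [-0.00051006 -0.06118679 -0.01664586] 2.0231353595667048 0.13186382835097227
```

```bash
python3 - <<'E'
from look import *
command_gripper(.35)
v=local(get_tcp_pos())[1]; print(v,get_grip_width())
hit=movel(Wt(0,v-.018,.0215),v=.03,until_force=10)
v2=local(get_tcp_pos())[1]; print(hit,v2,get_ft_force()@V)
movel(Wt(0,v2+.009,.0215),v=.05)
movel(Wt(0,v2+.009,.17),v=.2)
x=W(0,v2+.009,.17)+np.array([-.12,.30,.08])
movel(x,v=.25)
print(get_time(),get_tcp_pos(),get_ft_force())
look("final",ot=(280,140),os_=(220,180))
E
```

```text
-0.06077983190017206 0.3487492211146696
True -0.07038983581389399 1.8469171732443344
31.9833 [0.44217623 0.35585635 0.3088277 ] [ 0.00613959  0.37070328 -0.04059501]
```

View pics/top_final_raw.png

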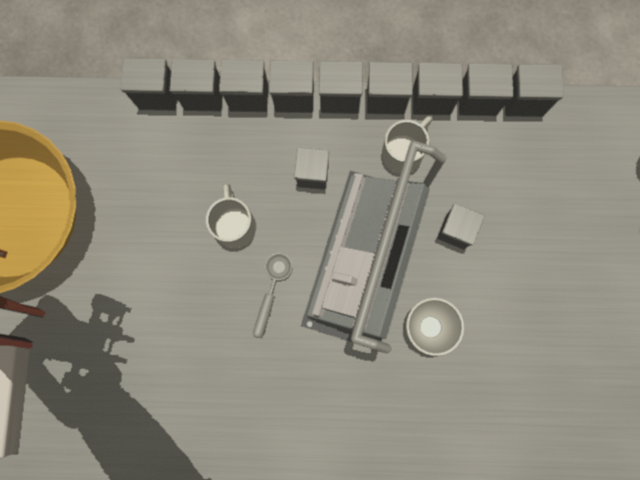

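View pics/scene_final.png

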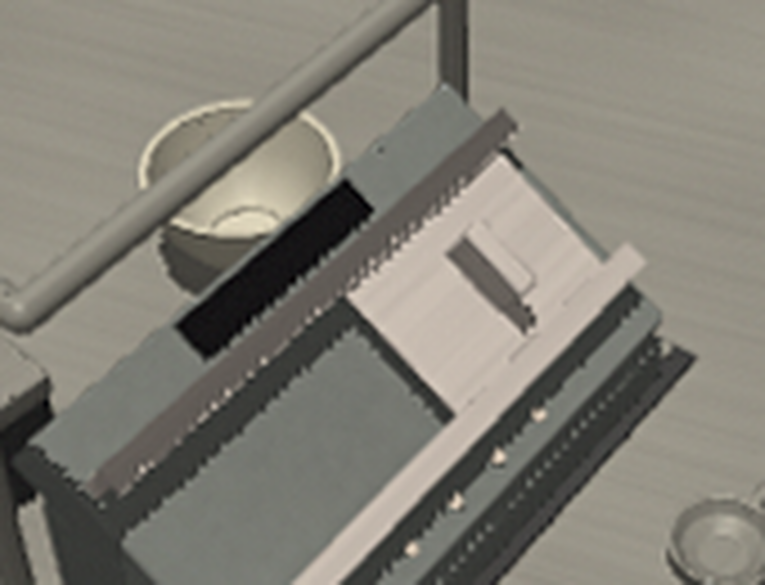

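View pics/top_final.png

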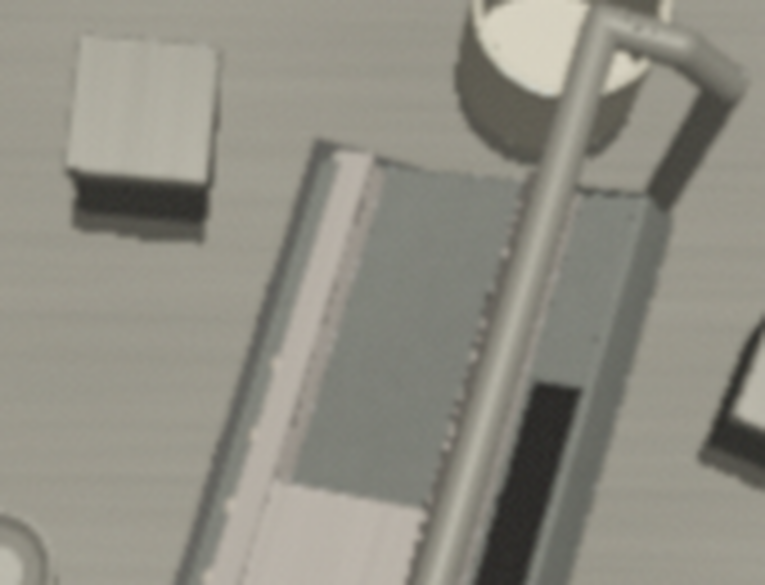

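The cover is home, with the tab at about (344,279) in the top view. Cups, tins, bowl and spoon are at the same pixels as at the start. Handing in.

```bash
python3 - <<'E'
from station import *
import cv2,numpy as np
a=cv2.imread("pics/top0.png").astype(int);b=cv2.imread("pics/top_final_raw.png").astype(int)
d=abs(a-b).sum(2)
for n,(x,y) in dict(cup_a=(407,145),cup_b=(230,220),tin_a=(312,166),tin_b=(462,226),bowl=(435,327),spoon=(268,295)).items():
    print(n,(d[y-35:y+35,x-32:x+32]>90).sum())
print(get_time(),job_done())
E
```

```text
cup_a 0
cup_b 0
tin_a 0
tin_b 0
bowl 0
spoon 0
the job is handed in; nothing more can be done
32.0833 None
```

The timer job is done and handed in at 32.1 s. I slid the cover open, held the round button fully in, let it out and slid the cover home again.

- **Cover:** It moved from its opening stop to its home stop, 119.9 mm between the two, against the nominal 120 mm. After letting go I pushed the tab once more towards home. It met the stop again at the same place, and the last pictures show the cover fully home.
- **Button:** It bottomed 5.0 mm above the panel, as expected for full travel. I held it there at 12–14 N for over 1.6 s, and the tool force fell back to about zero when I lifted off.
- **Surroundings:** Comparing the first and last top views shows no change at the cups, tins, bowl or spoon. I pressed only at the round button's position and never went near the square key, though I took no reading of the key itself.

One thing disagreed: the real fingertips lie about 38 mm behind the reported TCP along the tool axis. It showed in the camera views, and I measured it by touching the cover plate at low force. I corrected for it in every later move, and the button bottoming exactly where expected confirmed the correction.

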